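Eject a bearing from its nest with the cam lever and hold it up

ROBOT

A 7-joint arm with a two-finger parallel gripper is mounted at the origin on the work surface. World frame = base frame: x ahead of the robot, y to its left, z up, the work surface at z = 0. Lengths are in m, angles in rad, forces in N, time in s.
With the tool pointing down it reaches from about 0.35 to 0.9 m from the base axis. Payload 8.1 kg.
Tool frame: the origin (TCP) lies at the very end of the fingers, on their centre line; the grasp point (between the pads) lies 19 mm behind it; z points along the fingers, x is the direction in which the jaws open and shut, and the axes are right-handed (so a half turn about z gives the same grasp; the last joint's range is limited). The gripper opens to 92 mm and grips with 3 to 60 N. Pads are 19 mm wide; open, the fingers measure 130 mm over their backs; the gripper's body (75 mm by 190 mm) begins 47 mm behind the grasp point.
Start: joints at [-1.417, 0.434, 0.025, 1.573, -0.012, 1.134, -0.075], TCP at [0.159, 0.605, 0.227] pointing down, gripper open.
Joint ranges: [-2.62, 2.62], [-0.44, 2.09], [-1.27, 1.32], [0.08, 2.57], [-1.32, 4.46], [0.12, 2], [-2.74, 2.74]. Speed limits (rad/s): [2.22, 2.22, 3.01, 3.01, 3.14, 3.14, 3.14].

INTERFACE

Orientations are given as a unit quaternion [x, y, z, w].
In Python, from station import get_obs, camera, get_calibration, sign_off gives the robot as it stands.
- The arm moves only by the tool jog_arm, never from a script. Its argument "moves" is a list of rows, each a list of 3 entries, a list of its own where there are three numbers: the shift along the world's x, y, z in mm, then the turn, a rotation vector about the world's x, y, z in degrees, then the finger opening in mm, from 0 to 91.8. A call has 1 to 10 rows; each row is the pose to reach, as a shift and turn from the pose commanded when the call began; what a row does not reach only later rows make up. A row lasts 1/10 s, in which the tool goes at most 50 mm and 8.59 degrees, less where a joint would pass 70% of its speed; a pose out of reach is approached as far as the arm can. A call with a gripper value outside its range is refused whole. The fingers move at their own pace and stop on an object; "newtons" is the grip in N (left out, the last holds). Time passes only in rows, so rows that repeat a pose let the fingers close. It gives the time, the measured TCP pose, the force and the opening at its end, in the units of the state.
- get_obs(): the state, without advancing time (a new reading comes with each control period).
- camera(name): name is "side" or "top"; returns the picture (384x512x3 uint8, red, green, blue); there is no depth.
- get_calibration(name): a dict with "fx", "fy", "cx", "cy" (pixels), "rvec" (rotation vector, rad) and "tvec" (3), from world to camera coordinates, as OpenCV has them. Camera axes: x right, y down, z forward; pixel columns grow to the right and rows downward; lengths in m; the calibration is good to about 2 mm. A picture is of the moment at which its call begins. get_calibration takes no time and is no camera call.
- sign_off(): hands the job in, once; it reports no verdict.
The state is a dict: "t": time; "joint_pos": joint angles; "qvel": joint speeds; "joint_efforts": joint torques, N m; "position": TCP position; "eef_rot": TCP orientation; "force": force on the tool from outside, world axes, zero at the start; "moment": the same for the moment, N m; "grip_width": opening from 0.0 (shut) to 1.0 (fully open).
Only numpy, scipy, OpenCV 4.12 (cv2) and the standard library are available. Lean on these libraries where they do the work, as an engineer would, in place of code of your own. Each camera call takes 0.05 s, during which the arm holds its last target.

TASK

At the bearing fixture on the stores bench, first unlock the ejector by turning the locking knob fully anticlockwise (seen from above) to its end stop; leave the lever down until that is done. Then swing the spring-return cam lever up to the cam's highest lift point, which is where the lever arm stands straight up, so that the bearing rises clear of its nest, and finish while still holding the lever there, so that I can take the bearing. Do not touch the bearing or the lifter yourself, and leave the bin, carton and tape roll where they are.

Things in the scene. Friction and masses are not known exactly. Their poses are not given: they have to be found in the camera images.
- fixture: Fixed fixture: grey base plate, x -80 to 80, y -165 to 125 mm, 10 thick; central aluminium tower 100 x 100, 70 high; on it a round steel nest (86 outside, 70 bore, rim at 88). Origin: on the bench under the nest's centre, z up. The cam shaft runs along its y axis, 45 mm up; lever on its +y side, locking knob on its -y side. Turned about the vertical by up to 0.35 rad either way.
- lock_knob (a joint): Angle of the locking knob about its vertical axis, rad: 0 is the anticlockwise end stop (unlocked); it grows clockwise seen from above, to the other stop at 1.4. It starts between 0.7 and 1.3 and stays where it is left; light friction (0.06 N m).
- lock_knob_grip (a point): Point on the black locking knob's axis at gripping height: 112 mm above the bench, fixture x 0, y -115 mm. Knob: disc 44 mm across (81 to 89 mm up) with an upright bar grip 42 long, 14 thick, 87 to 119 mm up, on a round grey post. The point turns with the knob: the bar lies along its x axis, which is the fixture's x turned about z by minus the joint value.
- cam_lever (a joint): Angle of the cam lever, rad: 0 at rest on its stop, arm towards the fixture's +x, 15 degrees above level; grows as the grip swings up and over towards the fixture's -x, to a stop at 2.0. 1.309 (arm straight up) is the highest lift; past it the lifter sinks again. A spring returns it to 0 if let go (about 4 N at the grip at rest, 5 N upright).
- lever_grip: Lever's steel arm (16 x 8 mm) and black round cross grip, one piece. Origin: on the grip's axis, 100 mm from the shaft axis; 71 mm above the bench at rest, 145 upright. Grip: 18 mm diameter, along the fixture's y, from y -50 (at the arm) to +36 mm of the origin. It can be pinched from above, fingers closing along the fixture's x, and turns between the fingers as it swings.
- cam_axis (a point): Point on the cam shaft's axis level with the middle of the grip (x 0, y 110, z 45 mm in the fixture's frame): the grip's origin runs on a circle of 100 mm radius about it, in the fixture's x-z plane.
- lifter_top (a point): Centre of the top of the lifter, a steel disc of 60 mm diameter inside the nest that carries the bearing; 78 mm above the bench with the lever at rest, 91 mm at the highest lift. The cam moves it; no need to touch it.
- bearing_center (a point): Centre of the bearing, a loose steel ring (62 mm outside, 30 bore, 16 thick, about 0.2 kg) lying flat on the lifter in the nest; 86 mm above the bench at rest, 99 at the highest lift. Not to be touched by the robot.
- stock_bin_mid (a point): Bystander: middle of a blue plastic open bin, 150 x 110 x 75 mm, loose, to the right of the fixture.
- carton_mid (a point): Bystander: middle of a closed cardboard carton, 120 x 160 x 70 mm, loose, to the left of the fixture.
- tape_roll_mid (a point): Bystander: middle of a roll of paper tape lying flat, 100 mm across, 25 mm high, loose, to the right of the fixture, nearer the robot.
Mind the look-alikes: they are no part of the job. Of the things shaped like the part that bears bearing_center, the bare steel one is meant.

How it is judged:
On the way, in this order (a step that is already met when the one before it is completed fails the run):
1. the locking knob is turned fully anticlockwise to its end stop, the lever still down (value of joint lock_knob below 0.1 rad and value of joint cam_lever below 0.2 rad), for 0.2 s.
2. the lever is held at the cam's highest lift point with the bearing up (value of joint cam_lever between 1.169 and 1.449 rad and contact force between the fingers and lever_grip above 1 N and value of joint lock_knob below 0.1 rad and z of bearing_center in the frame of fixture above 0.0965 m and horizontal distance between bearing_center and lifter_top below 0.01 m and angle between bearing_center's own z axis and vertical below 0.15 rad), for 0.3 s.
At the end, for the whole second after the job is handed in: Fingers still bear on the lever (over 1 N), which is still and within 0.14 rad of straight up; knob within 0.1 rad of its anticlockwise stop; bearing level, centred within 10 mm on the raised lifter, its centre over 96.5 mm above the bench; robot not touching bearing or lifter (all of step 2 and velocity of joint cam_lever between -0.1 and 0.1 rad/s and not (contact force between any of the fingers, the arm and lifter above 0.5 N) and not (contact force between any of the fingers, the arm and bearing above 0.5 N)); the arm keeps its last pose, push and grip.
It fails at once if the lever is raised while the knob is still locked (value of joint cam_lever above 0.3 rad and value of joint lock_knob above 0.15 rad).
It fails at once if the robot pushes the bearing or the lifter (contact force between any of the fingers, the arm and bearing above 1 N or contact force between any of the fingers, the arm and lifter above 1 N).
It fails at once if the bearing is thrown off the lifter (horizontal distance between bearing_center and lifter_top above 0.02 m).
It fails at once if a bystander is moved by more than 20 mm (distance of any of stock_bin_mid, carton_mid, tape_roll_mid from where it was at the start of the episode above 0.02 m).
It also fails if it takes over 51 s, if anything falls off the work surface, if the arm or the gripper's body presses on something with over 40 N, if the wrist force passes 120 N, or if a joint passes its speed limit or range.

## Working session

There is one attempt and no reset: what is moved stays moved. The work goes in short steps, Python scripts to look and compute and a tool call to move; the robot and the scene stay as the last step left them, time stands still between calls to the robot, and variables do not carry over. Pictures are saved under pics/ and viewed, and the job is handed in when it is done.

Besides the shell and the picture viewer there is one more tool, called after "Call:" by a JSON object that holds its "name" and its "arguments". jog_arm: Moves the arm, as the interface text tells. Its arguments: {"type":"object","properties":{"moves":{"type":"array"},"newtons":{"type":"number"}},"required":["moves"]}

```bash
mkdir -p pics; python3 - <<'E'
from station import *
import cv2
for n in("side","top"):
    im=camera(n); cv2.imwrite(f"pics/{n}0.png",im[:,:,::-1]); print(n,get_calibration(n))
print(get_obs())
E
```

```text
side {'fx': 350.44426014856674, 'fy': 350.44426014856674, 'cx': 262.055073897182, 'cy': 198.14983680479017, 'rvec': array([ 2.37813839, -0.45120335,  0.18885241]), 'tvec': array([-0.46750015,  0.20733062,  1.19534223])}
top {'fx': 407.9848567278162, 'fy': 407.9848567278162, 'cx': 252.33131265094082, 'cy': 194.29178130605763, 'rvec': array([ 2.19567105, -2.13287464,  0.15350289]), 'tvec': array([-0.03079353,  0.49771364,  1.2311408 ])}
{'t': 0.1, 'joint_pos': array([-1.4166111 ,  0.43515523,  0.02496402,  1.57398284, -0.01158176,
        1.13396479, -0.07508552]), 'qvel': array([-4.70589049e-04,  2.25434088e-04, -3.93874829e-04, -3.58471517e-04,
        1.69592456e-04, -3.08659364e-04,  4.88265316e-05]), 'joint_efforts': array([ 3.36164238e-03, -6.69133472e+01,  9.88089927e-01, -3.15143788e+01,
       -6.05151057e-02,  3.73806094e-02,  4.30971738e-05]), 'position': array([0.15867243, 0.60407376, 0.22603113]), 'eef_rot': array([ 7.91836138e-01,  6.10733218e-01, -4.95908029e-04,  4.69352896e-04]), 'force': array([ 0.82912847, -0.49282668,  0.31268283]), 'moment': array([-0.02667218, -0.0075627 , -0.02683643]), 'grip_width': 1.000598385378748}
```

View pics/side0.png

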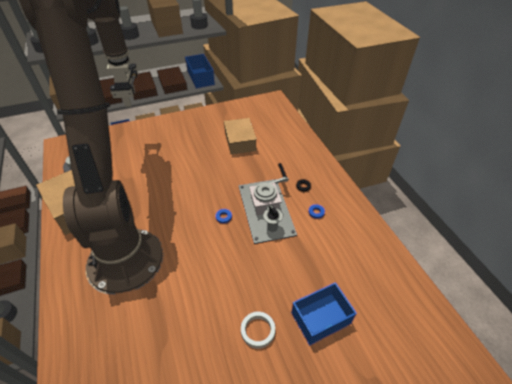

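View pics/top0.png

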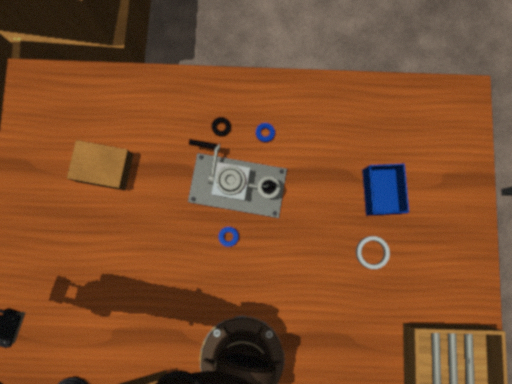

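The side view shows the fixture near (268,210), the bin at (323,313), the tape at (258,330) and the carton at (240,136). In the top view the nest is at about (231,180), the knob at (270,187) and the black lever grip at (203,145). There are four ring-shaped things: blue at (265,132), blue at (229,237), black at (221,127), and steel in the nest at (231,180). The bare steel one in the nest is the one meant. I'll enlarge the view to confirm.

```bash
cat > h.py <<'E'
import numpy as np,cv2
from station import *
def cal(n):
    c=get_calibration(n); K=np.array([[c['fx'],0,c['cx']],[0,c['fy'],c['cy']],[0,0,1]]); return K,cv2.Rodrigues(c['rvec'])[0],np.array(c['tvec']),c
def ray(n,u,v,z):
    K,R,t,_=cal(n); C=-R.T@t; d=R.T@np.linalg.inv(K)@np.array([u,v,1.]); return C+d*(z-C[2])/d[2]
def proj(n,P):
    K,R,t,c=cal(n); return cv2.projectPoints(np.array(P,float).reshape(-1,3),c['rvec'],t,K,None)[0].reshape(-1,2)
E
python3 - <<'E'
from h import *
a=cv2.imread('pics/top0.png'); b=cv2.imread('pics/side0.png')
cv2.imwrite('pics/topc.png',cv2.resize(a[115:225,180:300],None,fx=5,fy=5,interpolation=cv2.INTER_CUBIC))
cv2.imwrite('pics/sidec.png',cv2.resize(b[150:250,230:320],None,fx=6,fy=6,interpolation=cv2.INTER_CUBIC))
E
```

```text
(no output)
```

View pics/topc.png

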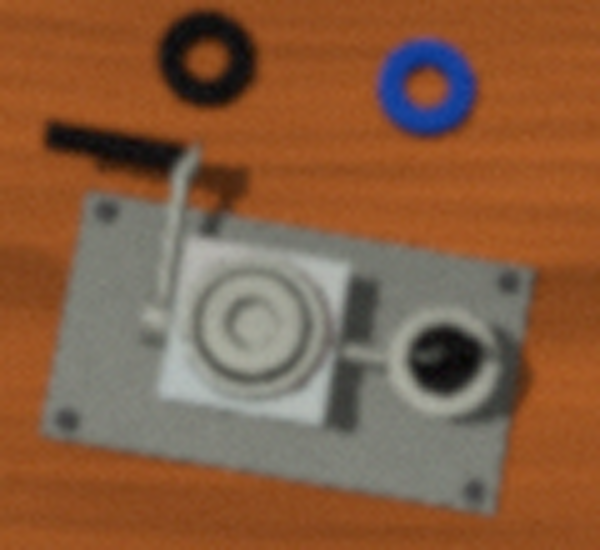

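View pics/sidec.png

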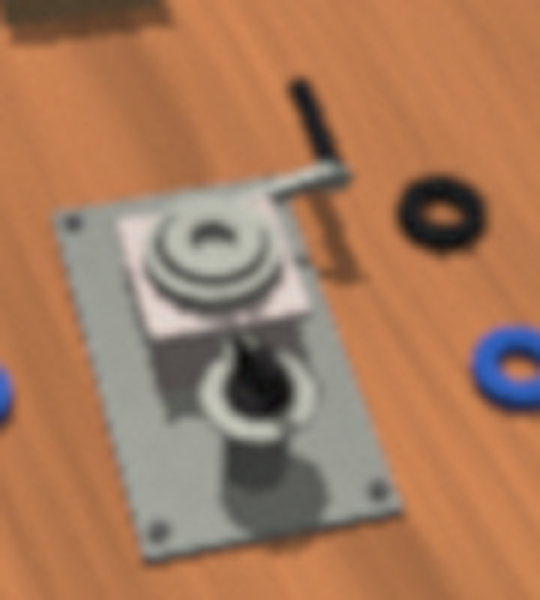

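```bash
python3 - <<'E'
from h import *
a=cv2.imread('pics/top0.png'); b=cv2.imread('pics/side0.png')
def corners(n,im,box):
    hsv=cv2.cvtColor(im,cv2.COLOR_BGR2HSV); m=(hsv[...,1]<90).astype(np.uint8)*255
    k=np.zeros_like(m); x0,y0,x1,y1=box; k[y0:y1,x0:x1]=m[y0:y1,x0:x1]
    k=cv2.morphologyEx(k,cv2.MORPH_OPEN,np.ones((5,5)))
    c=max(cv2.findContours(k,0,1)[0],key=cv2.contourArea)
    return c,cv2.minAreaRect(c)
# top
c,r=corners('top',a,(180,150,300,225)); print(r)
pts=np.array([[88,190],[535,267],[495,515],[42,435]])/5+[179.6,114.6]
W=np.array([ray('top',*p,.010) for p in pts]); print(W.round(4)); ctr=W.mean(0)
ey=(W[0]-W[1]+W[3]-W[2]); yaw=np.arctan2(-ey[0],ey[1]); print('yaw',yaw,np.linalg.norm(W[0]-W[1]),np.linalg.norm(W[1]-W[2]))
ex=W[0]-W[3]+W[1]-W[2]; print('yaw2',np.arctan2(ex[1],ex[0]))
R=np.array([[np.cos(yaw),-np.sin(yaw)],[np.sin(yaw),np.cos(yaw)]])
print('origin',ctr[:2]-R@[0,-.02])
pts=np.array([[53,212],[275,175],[405,512],[145,562]])/6+[229.6,149.6]
W=np.array([ray('side',*p,.010) for p in pts]);print(W.round(4))
print('side ctr',W.mean(0))
print('nest top',ray('top',180-.4+255/5,115-.4+322/5,.088), 'side',ray('side',229.6+214/6,149.6+250/6,.088))
# enhanced knob crops
for n,im,(x,y) in(('top',a,(255,172)),('side',b,(258,200))):
    q=im[y:y+30,x:x+30].astype(float); q=np.clip(q*3,0,255).astype(np.uint8)
    cv2.imwrite(f'pics/k{n}.png',cv2.resize(q,None,fx=16,fy=16,interpolation=cv2.INTER_CUBIC))
E
```

```text
((237.25167846679688, 184.91903686523438), (91.58320617675781, 49.990299224853516), 9.926244735717773)
[[ 0.6294  0.1623  0.01  ]
 [ 0.5886 -0.1232  0.01  ]
 [ 0.4301 -0.1009  0.01  ]
 [ 0.472   0.1841  0.01  ]]
yaw -0.14392887311979993 0.2884354453615089 0.16001565369400625
yaw2 -0.13856507008926347
origin [0.53286797 0.05038287]
[[ 0.473   0.1829  0.01  ]
 [ 0.6271  0.1614  0.01  ]
 [ 0.5875 -0.1285  0.01  ]
 [ 0.4297 -0.1057  0.01  ]]
side ctr [0.52934701 0.0275156  0.01      ]
nest top [0.53501036 0.05020149 0.088     ] side [0.53272826 0.0444669  0.088     ]
```

View pics/ktop.png

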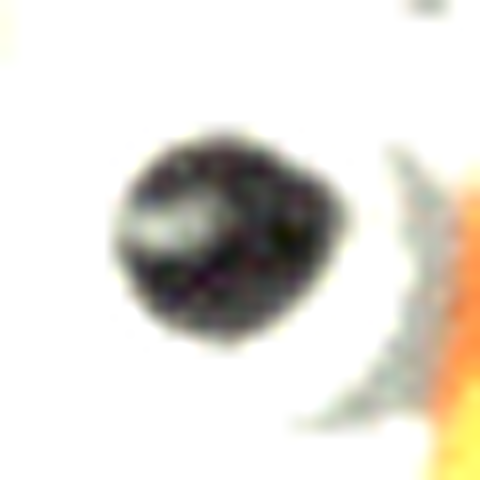

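View pics/kside.png

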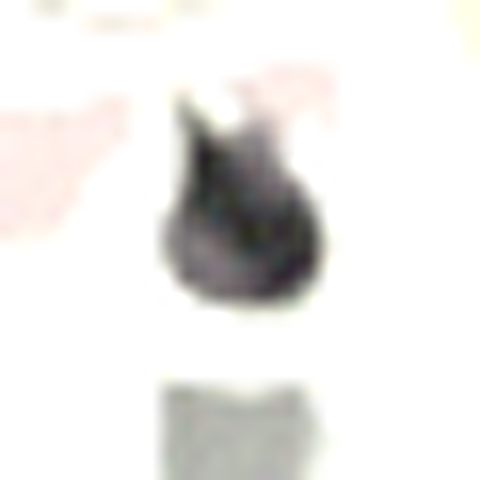

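```bash
python3 - <<'E'
from h import *
yaw=-.142;o=np.array([.5328,.0495]);R=np.array([[np.cos(yaw),-np.sin(yaw)],[np.sin(yaw),np.cos(yaw)]])
k=o+R@[0,-.115];print('knob',k)
for n,x,y,p in(('top',254.5,171.5,(350,215)),('top',254.5,171.5,(118,230)),('side',257.5,199.5,(185,100)),('side',257.5,199.5,(272,108))):
    w=ray(n,x+p[0]/16,y+p[1]/16,.119)[:2]; d=w-k; print(n,p,w.round(4),np.linalg.norm(d).round(4),np.arctan2(d[1],d[0]).round(3))
# disc blob centroid/size
print('disc centre px',proj('top',[*k,.089]),proj('side',[*k,.089]))
print('grip rest', o+R@[.0966,.11], 'upright',o+R@[0,.11])
g=o+R@[.0966,.11]
print(proj('top',[[*(g+R@[0,s]),.071] for s in(-.05,.036)]),proj('side',[[*(g+R@[0,s]),.071] for s in(-.05,.036)]))
E
```

```text
knob [ 0.51652482 -0.06434252]
top (350, 215) [ 0.5167 -0.0837] 0.0194 -1.562
top (118, 230) [ 0.5127 -0.0419] 0.0228 1.741
side (185, 100) [ 0.5079 -0.0498] 0.0169 2.105
side (272, 108) [ 0.5245 -0.0586] 0.0098 0.622
disc centre px [[269.05640187 186.28511745]] [[272.71045414 213.62850807]]
grip rest [0.64399527 0.14472169] upright [0.54836756 0.15839284]
[[217.1212071  146.32656158]
 [189.22615643 141.52376462]] [[285.08005167 178.27078435]
 [279.1807218  163.62484886]]
```

```bash
python3 - <<'E'
from h import *
yaw=-.142;k=np.array([.5165,-.0643])
for n,(x,y) in(('top',(257,174)),('side',(262,203))):
    im=np.mean([camera(n)[:,:,::-1].astype(float) for _ in range(6)],0)
    np.save(f'{n}.npy',im)
    q=im[y:y+25,x:x+25]; q=255*np.clip(q/130,0,1)**.6
    Q=cv2.resize(q.astype(np.uint8),None,fx=22,fy=22,interpolation=cv2.INTER_CUBIC)
    cv2.imwrite(f'pics/m{n}.png',Q)
    print(im[y:y+22,x:x+24].mean(2).round().astype(int))
    for qq in(.7,1,1.3):
        a=yaw-qq; d=np.array([np.cos(a),np.sin(a)])*.021
        print(n,qq,((proj(n,[[*(k+d),.119],[*(k-d),.119]])-[x-.5,y-.5])*22).round())
E
```

```text
[[116 117 117 118 118 118 118 118 118 118 118 119 118 118 118 117 117 116
  115 117 116 116 114 110]
 [115 118 117 117 118 120 120 120 120 122 123 123 122 120 121 120 116 115
  116 116 117 118 118 116]
 [115 116 116 118 120 120 125 128 130 132 134 133 132 131 131 128 123 117
  116 117 117 119 118 120]
 [119 117 117 116 120 127 136 142 143 146 144 143 144 144 144 141 134 124
  118 118 119 118 120 118]
 [119 116 120 124 129 138 146 149 146 145 142 137 137 143 145 146 142 136
  127 122 118 116 117 119]
 [118 118 121 132 144 149 148 141 131 123 115 106 106 114 124 135 143 143
  138 129 116 106 106 113]
 [119 121 130 144 151 150 140 121  98  83  71  61  61  70  85 106 126 139
  141 135 116  94  89  97]
 [120 130 142 152 153 141 118  84  54  41  31  28  28  31  44  67  94 113
  127 134 124  97  78  77]
 [124 138 150 156 145 120  83  49  29  23  21  19  16  18  22  34  52  69
   95 120 127 108  79  66]
 [129 144 155 153 135  92  52  30  24  24  25  22  18  18  18  21  25  36
   60  95 114 107  83  68]
 [133 151 157 150 123  77  43  38  38  42  42  34  23  21  20  18  20  21
   39  68  92  9
[... 2854 characters left out ...]
9 165 185 186 169 141 115  88  78  73  72  74  80 100 133 164
  170 155 147 151 152 151]
 [151 148 144 148 166 181 187 182 168 148 140 137 136 127 113 107 118 140
  148 144 148 151 153 152]
 [157 156 152 143 142 156 174 185 186 182 180 180 178 164 134 109 108 122
  136 144 150 152 152 152]
 [158 158 157 151 137 124 133 152 162 167 169 171 169 159 132 104 111 133
  146 151 152 152 152 152]
 [158 159 158 155 138 106  85  92 104 114 121 125 121 111  95  90 120 146
  153 152 152 152 152 152]
 [158 158 159 155 137  99  65  59  64  70  74  77  74  68  65  80 120 146
  152 152 152 153 152 153]]
side 0.7 [[376. 170.]
 [132.  76.]]
side 1 [[353. 195.]
 [154.  51.]]
side 1.3 [[322. 214.]
 [186.  33.]]
```

View pics/mtop.png

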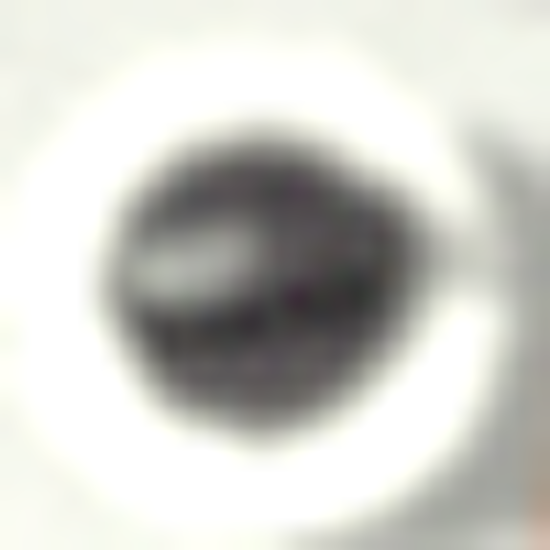

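View pics/mside.png

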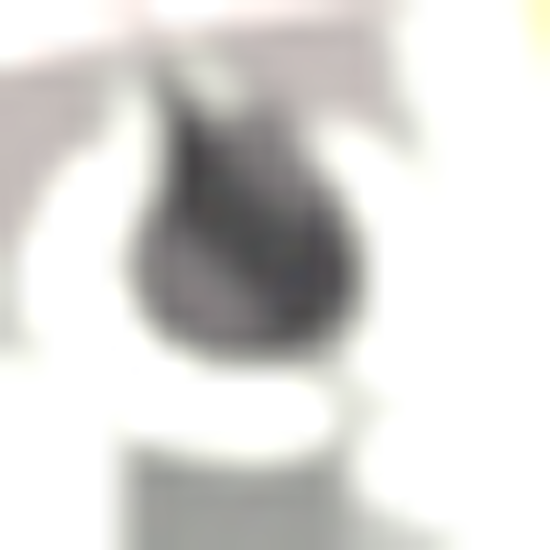

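The fixture origin is about (0.5328, 0.0495) with a yaw of about -0.142. The lever grip's projection matches the picture, and the plate measures 288 x 160 against the stated 290 x 160. The knob is at about (0.5165, -0.0643). Its bar runs from (120,285) to (425,240) in the top crop, so q is about 1.15 and the bar direction is -1.29 rad. That puts the jaws at about 0.28 rad. The bare steel ring in the nest is the bearing and I won't touch it.

Call:
{"name": "jog_arm", "arguments": {"moves": [[[357,-668,0],[0,0,-59],60],[[357,-668,0],[0,0,-59],60],[[357,-668,0],[0,0,-59],60],[[357,-668,0],[0,0,-59],60],[[357,-668,0],[0,0,-59],60],[[357,-668,0],[0,0,-59],60],[[357,-668,0],[0,0,-59],60],[[357,-668,0],[0,0,-59],60],[[357,-668,0],[0,0,-59],60],[[357,-668,0],[0,0,-59],60]], "newtons": 20}}

```text
t: 1.7
position: [0.3951, 0.1618, 0.2271]
eef_rot: [0.99, 0.142, 0.0, -0.0]
force: [0.7, 0.4, -0.7]
grip_width: 0.651
```

Call:
{"name": "jog_arm", "arguments": {"moves": [[[122,-226,0],[0,0,0],60],[[122,-226,0],[0,0,0],60],[[122,-226,0],[0,0,0],60],[[122,-226,0],[0,0,0],60],[[122,-226,0],[0,0,0],60],[[122,-226,0],[0,0,0],60],[[122,-226,-60],[0,0,0],60],[[122,-226,-75],[0,0,0],60],[[122,-226,-75],[0,0,0],60]]}}

```text
t: 2.6
position: [0.514, -0.0618, 0.1489]
eef_rot: [0.99, 0.142, -0.003, -0.0]
force: [-0.7, -0.2, 0.5]
grip_width: 0.656
```

```bash
python3 - <<'E'
from h import *
for n,(x,y,w) in(('top',(200,130,110)),('side',(220,140,110))):
    im=camera(n)[:,:,::-1]
    q=im[y:y+w,x:x+w].astype(float); q=255*np.clip(q/200,0,1)**.6
    cv2.imwrite(f'pics/b{n}.png',cv2.resize(q.astype(np.uint8),None,fx=5,fy=5,interpolation=cv2.INTER_CUBIC))
o=get_obs();print(o['position'],o['eef_rot'],o['t'],o['joint_pos'])
E
```

```text
[ 0.51652973 -0.06233279  0.15230735] [ 9.89918570e-01  1.41637565e-01 -1.57318074e-04  2.95021718e-05] 2.7 [-0.44082083  0.38191348  0.60831637  1.95601494 -0.2782102   0.88677299
  0.59576491]
```

View pics/btop.png

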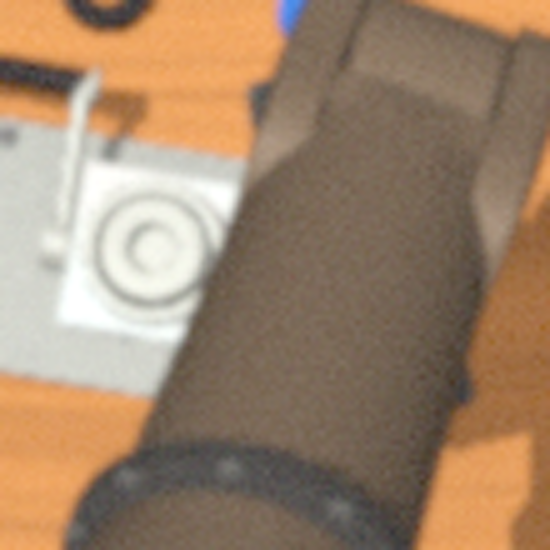

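View pics/bside.png

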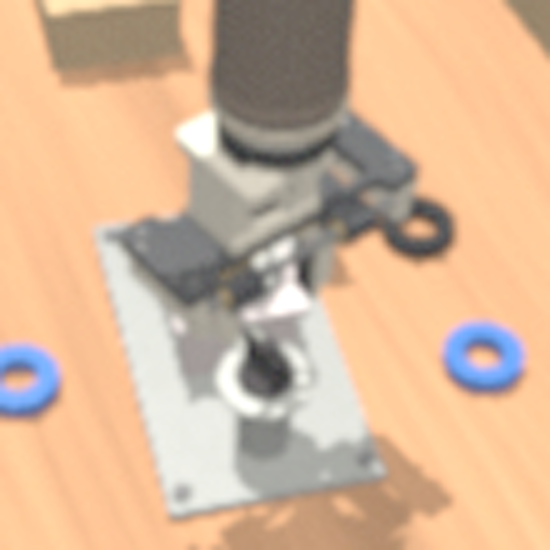

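The gripper is over the knob and straddles the bar at about (262,370) in the side crop, with nothing else near the fingers. I'll lower it and grip.

Call:
{"name": "jog_arm", "arguments": {"moves": [[[0,-2,-30],[0,0,0],60],[[0,-2,-57],[0,0,0],60],[[0,-2,-57],[0,0,0],60],[[0,-2,-57],[0,0,0],10],[[0,-2,-57],[0,0,0],10],[[0,-2,-57],[0,0,0],10],[[0,-2,-57],[0,0,0],10],[[0,-2,-57],[0,0,0],10],[[0,-2,-57],[0,0,0],10]], "newtons": 20}}

```text
t: 3.6
position: [0.5165, -0.0644, 0.095]
eef_rot: [0.99, 0.142, 0.0, -0.0]
force: [1.0, 0.7, 0.1]
grip_width: 0.178
```

```bash
python3 - <<'E'
from h import *
n,(x,y,w)='side',(220,140,110)
im=camera(n)[:,:,::-1]
q=im[y:y+w,x:x+w].astype(float); q=255*np.clip(q/200,0,1)**.6
cv2.imwrite(f'pics/c{n}.png',cv2.resize(q.astype(np.uint8),None,fx=5,fy=5,interpolation=cv2.INTER_CUBIC))
o=get_obs();print(o['position'],o['eef_rot'],o['t'],o['grip_width']*91.8,o['force'],o['moment'])
E
```

```text
[ 0.5177768  -0.06409619  0.09514176] [9.89901805e-01 1.41748934e-01 1.28328617e-03 9.65656357e-05] 3.65 13.981632923543089 [-0.95224769 -2.26331592 -1.92916688] [-0.73070841  0.39477988  0.02712381]
```

View pics/cside.png

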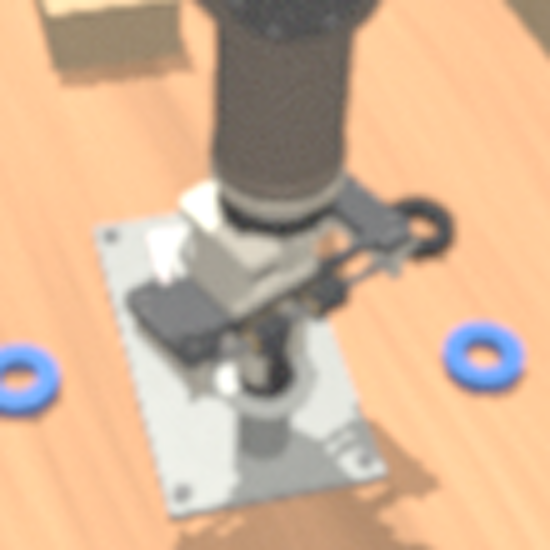

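The opening reads 14.0 mm, which is the bar's thickness, so the bar is held flat. Now I'll turn it anticlockwise.

Call:
{"name": "jog_arm", "arguments": {"moves": [[[0,0,0],[0,0,8],10],[[0,0,0],[0,0,16],10],[[0,0,0],[0,0,24],10],[[0,0,0],[0,0,32],10],[[0,0,0],[0,0,40],10],[[0,0,0],[0,0,48],10],[[0,0,0],[0,0,55],10],[[0,0,0],[0,0,60],10],[[0,0,0],[0,0,60],10]], "newtons": 25}}

```text
t: 4.55
position: [0.5187, -0.0631, 0.0951]
eef_rot: [0.785, 0.619, 0.002, 0.001]
force: [6.7, 4.9, -3.1]
grip_width: 0.154
```

```bash
python3 - <<'E'
from h import *
o=get_obs();r=o['eef_rot'];print(o['position'],2*np.arctan2(r[1],r[0]),o['t'],o['grip_width']*91.8,o['force'],o['moment'],o['joint_pos'])
E
```

```text
[ 0.51872624 -0.06306673  0.09514577] 1.3358489155779765 4.55 14.17878700670013 [ 6.68819587  4.87740166 -3.08920717] [ 1.0878824  -1.49258217  0.04645442] [-0.17985009  0.42849067  0.26523845  1.9919742  -0.16508899  0.73731121
  1.52051269]
```

Call:
{"name": "jog_arm", "arguments": {"moves": [[[2,2,0],[0,0,3],10],[[2,2,0],[0,0,5],10],[[2,2,0],[0,0,5],10]]}}

```text
t: 4.85
position: [0.5188, -0.0628, 0.0951]
eef_rot: [0.759, 0.651, 0.0, 0.0]
force: [0.1, -1.3, 5.3]
grip_width: 0.152
```

```bash
cat > s.py <<'E'
from h import *
o=get_obs();r=o['eef_rot'];print(o['position'],2*np.arctan2(r[1],r[0]),o['t'],o['grip_width']*91.8,o['force'],o['moment'])
E
python3 s.py
```

```text
[ 0.5188412  -0.06283971  0.09505428] 1.4189742846781261 4.85 13.954622548296706 [ 0.14960776 -1.26841378  5.27204218] [-0.3541036  -0.01853724  0.08911331]
```

Call:
{"name": "jog_arm", "arguments": {"moves": [[[0,0,0],[0,0,3],10],[[0,0,0],[0,0,5],10],[[0,0,0],[0,0,5],10]]}}

```text
t: 5.15
position: [0.5187, -0.0628, 0.0951]
eef_rot: [0.73, 0.683, 0.0, 0.0]
force: [-0.1, -0.6, 4.9]
grip_width: 0.16
```

```bash
python3 s.py
```

```text
[ 0.51871597 -0.06279416  0.09505132] 1.504974266476696 5.15 14.701406940999416 [-0.11455919 -0.59175369  4.94449527] [-0.21706399 -0.02629229 -0.67290953]
```

The moment jumped to -0.67 N m and the opening grew, so the knob is at its end stop. I'll hold briefly, release and lift.

Call:
{"name": "jog_arm", "arguments": {"moves": [[[0,0,0],[0,0,1],10],[[0,0,0],[0,0,1],10],[[0,0,0],[0,0,-3],10],[[0,0,0],[0,0,-3],50],[[0,0,0],[0,0,-3],50],[[0,0,0],[0,0,-3],50],[[0,0,50],[0,0,-3],50],[[0,0,85],[0,0,-3],50],[[0,50,120],[0,0,-3],50],[[0,90,120],[0,0,-3],50]]}}

```text
t: 6.15
position: [0.5202, 0.0265, 0.2182]
eef_rot: [0.749, 0.663, 0.002, 0.002]
force: [1.0, 2.0, -1.6]
grip_width: 0.542
```

```bash
python3 s.py; python3 - <<'E'
from h import *
yaw=-.142;k=np.array([.5175,-.0633])
for n,(x,y) in(('top',(240,160)),('side',(250,190))):
    im=camera(n)[:,:,::-1]
    q=im[y:y+50,x:x+50].astype(float); q=255*np.clip(q/140,0,1)**.6
    cv2.imwrite(f'pics/d{n}.png',cv2.resize(q.astype(np.uint8),None,fx=11,fy=11,interpolation=cv2.INTER_CUBIC))
    d=np.array([np.cos(yaw),np.sin(yaw)])*.021
    print(n,((proj(n,[[*(k+d),.119],[*(k-d),.119]])-[x-.5,y-.5])*11).round())
E
```

```text
[0.52016698 0.02646914 0.21819273] 1.4494693482668775 6.15 49.76924279836529 [ 1.02353171  1.98088609 -1.58968113] [ 0.06029074 -0.14000938 -0.04398035]
top [[341. 197.]
 [315. 352.]]
side [[325. 189.]
 [195. 213.]]
```

View pics/dtop.png

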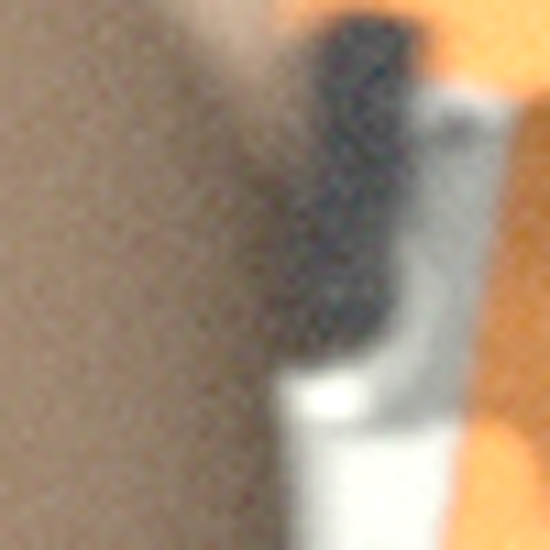

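View pics/dside.png

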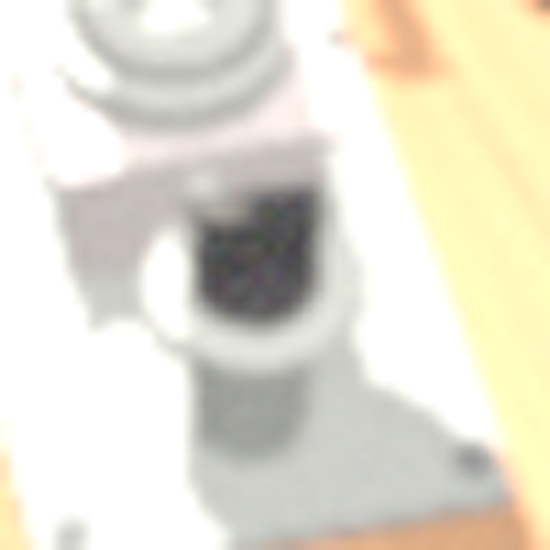

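In the side crop the bar now spans columns 195–322 at right angles to the view. I predicted 195–325 for the unlocked position, so the knob is at its stop. While gripped, the knob axis read about 2 mm further out than the camera gave, so I take the origin as (0.535, 0.051). The lever grip at rest is then about (0.646, 0.148, 0.071). I'll move above it with the jaws along the fixture's x, a turn of -91°.

Call:
{"name": "jog_arm", "arguments": {"moves": [[[40,40,10],[0,0,-8],50],[[80,80,10],[0,0,-16],55],[[126,122,10],[0,0,-24],60],[[126,122,10],[0,0,-32],60],[[126,122,10],[0,0,-40],60],[[126,122,10],[0,0,-48],60],[[126,122,10],[0,0,-56],60],[[126,122,10],[0,0,-64],60],[[126,122,10],[0,0,-72],60],[[126,122,10],[0,0,-80],60]]}}

```text
t: 7.25
position: [0.644, 0.1495, 0.224]
eef_rot: [1.0, 0.026, -0.001, 0.0]
force: [0.3, 0.2, 0.2]
grip_width: 0.653
```

Call:
{"name": "jog_arm", "arguments": {"moves": [[[0,0,0],[0,0,-8],60],[[0,0,-40],[0,0,-11],60],[[0,0,-90],[0,0,-11],60],[[0,0,-115],[0,0,-11],60],[[0,0,-115],[0,0,-11],60]]}}

```text
t: 7.75
position: [0.6411, 0.1493, 0.1051]
eef_rot: [0.998, -0.067, -0.004, 0.001]
force: [-0.6, -0.4, -0.3]
grip_width: 0.654
```

```bash
python3 s.py; python3 - <<'E'
from h import *
for n,(x,y) in(('top',(150,90)),('side',(230,120))):
    im=camera(n)[:,:,::-1]
    q=im[y:y+110,x:x+110].astype(float); q=255*np.clip(q/200,0,1)**.6
    cv2.imwrite(f'pics/e{n}.png',cv2.resize(q.astype(np.uint8),None,fx=5,fy=5,interpolation=cv2.INTER_CUBIC))
E
```

```text
[0.64108696 0.14928881 0.10513991] -0.13340472491073688 7.75 60.02997961662625 [-0.64280889 -0.4375141  -0.25843808] [-0.11376965  0.06914112 -0.02352043]
```

View pics/etop.png

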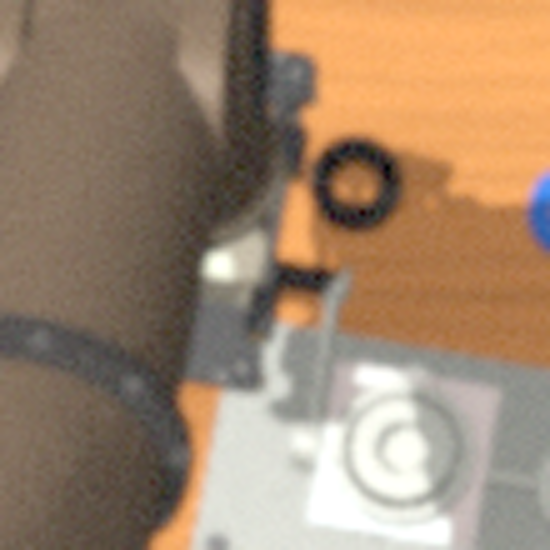

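View pics/eside.png

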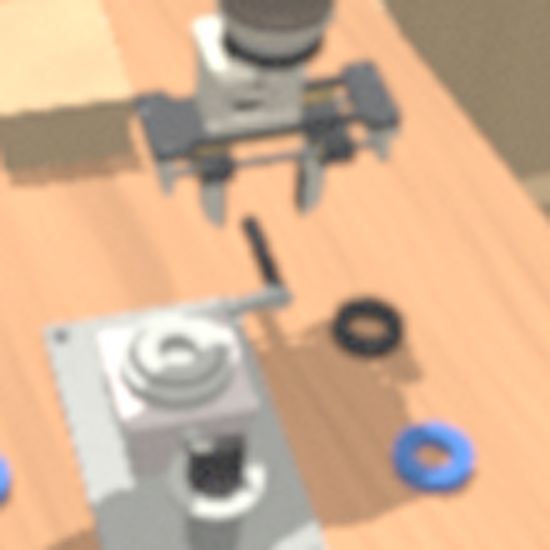

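The open fingers straddle the black lever grip, which lies at about (255,240) in the side crop. The bearing is clear. I'll lower and pinch.

Call:
{"name": "jog_arm", "arguments": {"moves": [[[2,0,-25],[0,0,0],60],[[2,0,-50],[0,0,0],60],[[2,0,-51],[0,0,0],60],[[2,0,-51],[0,0,0],14],[[2,0,-51],[0,0,0],14],[[2,0,-51],[0,0,0],14],[[2,0,-51],[0,0,0],14],[[2,0,-51],[0,0,0],14],[[2,0,-51],[0,0,0],14]], "newtons": 30}}

```text
t: 8.75
position: [0.6456, 0.1497, 0.0588]
eef_rot: [0.998, -0.067, -0.001, -0.0]
force: [-2.5, 2.2, 9.6]
grip_width: 0.188
```

```bash
python3 s.py
```

```text
[0.64558616 0.14974209 0.05883439] -0.13458887273769088 8.75 17.218900089210287 [-2.45898135  2.17596937  9.63277467] [ 0.29346605  0.07027724 -0.03887959]
```

```bash
python3 - <<'E'
from h import *
for n,(x,y) in(('side',(230,120)),):
    im=camera(n)[:,:,::-1]
    q=im[y:y+110,x:x+110].astype(float); q=255*np.clip(q/200,0,1)**.6
    cv2.imwrite(f'pics/f{n}.png',cv2.resize(q.astype(np.uint8),None,fx=5,fy=5,interpolation=cv2.INTER_CUBIC))
E
python3 s.py
```

```text
[0.64561759 0.14969912 0.05893982] -0.13462370560681403 8.8 17.123913184254658 [-3.70785043  1.21192073  4.33156456] [ 0.09331832  1.01501884 -0.09513532]
```

View pics/fside.png

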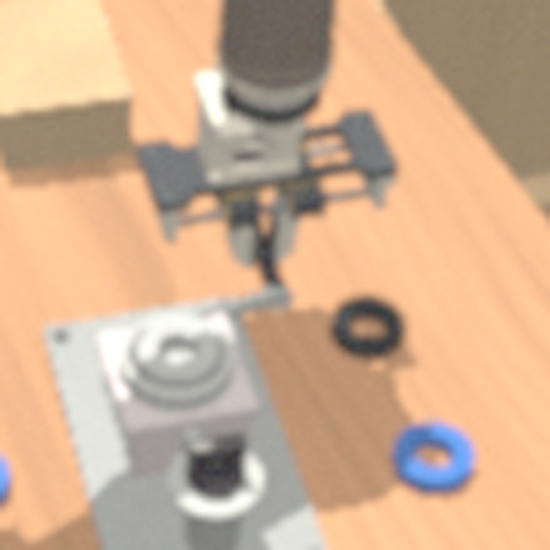

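The grip is held, but it sits about 7 mm low between the pads because of tracking lag during the descent. I'll regrasp 6 mm lower.

Call:
{"name": "jog_arm", "arguments": {"moves": [[[0,0,0],[0,0,0],40],[[0,0,0],[0,0,0],40],[[0,0,-6],[0,0,0],40],[[0,0,-6],[0,0,0],40],[[0,0,-6],[0,0,0],14],[[0,0,-6],[0,0,0],14],[[0,0,-6],[0,0,0],14],[[0,0,-6],[0,0,0],14]], "newtons": 30}}

```text
t: 9.6
position: [0.6456, 0.1496, 0.0527]
eef_rot: [0.998, -0.067, -0.001, -0.0]
force: [-3.6, 0.7, 2.1]
grip_width: 0.188
```

```bash
python3 s.py;python3 - <<'E'
import numpy as np
for d in range(0,76,5):
    a=np.radians(15+d); r=100*(np.cos(a)-np.cos(np.radians(15))); print(d,(r*np.array([.99,-.1415])).round(1),(100*(np.sin(a)-np.sin(np.radians(15)))).round(1))
E
```

```text
[0.64563088 0.14961794 0.05273315] -0.13466297041023834 9.6 17.212741933320647 [-3.63924022  0.74243014  2.09661749] [ 0.07976249  0.93804119 -0.07674074]
0 [ 0. -0.] 0.0
5 [-2.6  0.4] 8.3
10 [-5.9  0.8] 16.4
15 [-9.9  1.4] 24.1
20 [-14.5   2.1] 31.5
25 [-19.8   2.8] 38.4
30 [-25.6   3.7] 44.8
35 [-32.    4.6] 50.7
40 [-38.8   5.6] 56.0
45 [-46.1   6.6] 60.7
50 [-53.8   7.7] 64.7
55 [-61.8   8.8] 68.1
60 [-70.  10.] 70.7
65 [-78.4  11.2] 72.6
70 [-87.   12.4] 73.7
75 [-95.6  13.7] 74.1
```

Call:
{"name": "jog_arm", "arguments": {"moves": [[[-1,0,4],[0,0,0],14],[[-3,0,8],[0,0,0],14],[[-4,1,12],[0,0,0],14],[[-6,1,16],[0,0,0],14],[[-8,1,20],[0,0,0],14],[[-10,1,24],[0,0,0],14],[[-12,2,28],[0,0,0],14],[[-15,2,31],[0,0,0],14],[[-20,3,38],[0,0,0],14],[[-26,4,45],[0,0,0],14]], "newtons": 35}}

```text
t: 10.6
position: [0.6224, 0.1531, 0.0991]
eef_rot: [0.998, -0.068, 0.002, -0.0]
force: [6.8, -1.0, -5.9]
grip_width: 0.183
```

```bash
python3 s.py; python3 - <<'E'
from h import *
for n,(x,y) in(('side',(230,120)),):
    im=camera(n)[:,:,::-1]
    q=im[y:y+110,x:x+110].astype(float); q=255*np.clip(q/200,0,1)**.6
    cv2.imwrite(f'pics/g{n}.png',cv2.resize(q.astype(np.uint8),None,fx=5,fy=5,interpolation=cv2.INTER_CUBIC))
E
python3 s.py
```

```text
[0.62235188 0.15306695 0.09911799] -0.13529160978224694 10.6 16.81233077636342 [ 6.79486434 -1.03098298 -5.87007287] [-0.2548121  -1.67827697 -0.10571279]
[0.62156847 0.15322208 0.10008656] -0.13518512478026556 10.65 17.16154021718973 [ 3.54566077 -1.40932317 -2.25933784] [-0.50409827 -0.90822036 -0.09549292]
```

View pics/gside.png

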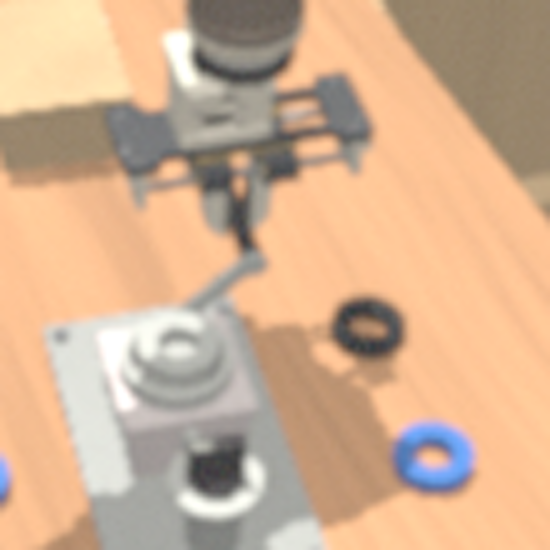

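The lever arm is rising with the grip held between the fingers, arm end at about (255,262) in the crop. I'll continue along the arc.

Call:
{"name": "jog_arm", "arguments": {"moves": [[[-6,1,6],[0,0,0],14],[[-13,2,11],[0,0,0],14],[[-20,3,16],[0,0,0],14],[[-28,4,20],[0,0,0],14],[[-36,5,23],[0,0,0],14],[[-44,6,26],[0,0,0],14],[[-52,7,28],[0,0,0],14],[[-61,9,29],[0,0,0],14],[[-70,10,29],[0,0,0],14],[[-70,10,29],[0,0,0],14]]}}

```text
t: 11.65
position: [0.556, 0.1629, 0.1317]
eef_rot: [0.998, -0.068, 0.006, -0.002]
force: [6.5, -3.5, 21.9]
grip_width: 0.181
```

Call:
{"name": "jog_arm", "arguments": {"moves": [[[0,0,0],[0,0,0],14],[[0,0,0],[0,0,0],14],[[0,0,0],[0,0,0],14]]}}

```text
t: 11.95
position: [0.5565, 0.1628, 0.1317]
eef_rot: [0.998, -0.068, 0.006, -0.002]
force: [6.5, -3.3, 23.4]
grip_width: 0.186
```

```bash
python3 s.py; python3 - <<'E'
from h import *
for n,(x,y) in(('side',(230,120)),('top',(180,110))):
    im=camera(n)[:,:,::-1]
    q=im[y:y+110,x:x+110].astype(float); q=255*np.clip(q/200,0,1)**.6
    cv2.imwrite(f'pics/i{n}.png',cv2.resize(q.astype(np.uint8),None,fx=5,fy=5,interpolation=cv2.INTER_CUBIC))
E
python3 s.py
```

```text
[0.55649032 0.16284468 0.13165119] -0.13645974272461822 11.95 17.120391747822545 [ 6.5416343  -3.25090691 23.44110672] [-0.85553495 -1.50612197 -0.01959705]
[0.55648899 0.16286047 0.13166641] -0.13637142685707776 12.05 17.07063146956664 [ 6.62340814 -3.02560082 23.844068  ] [-0.79635544 -1.48570853 -0.02101786]
```

View pics/iside.png

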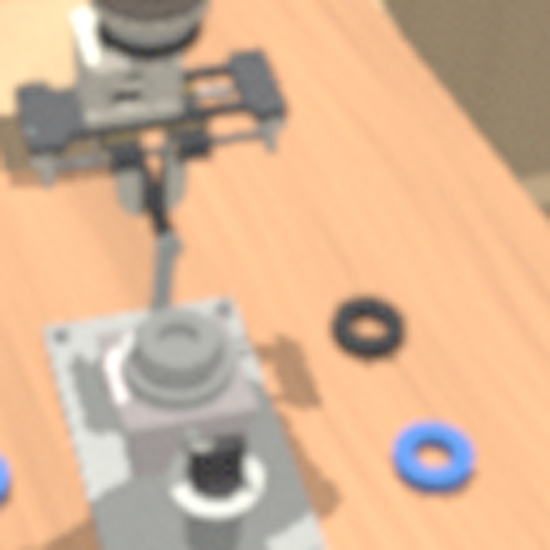

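View pics/itop.png

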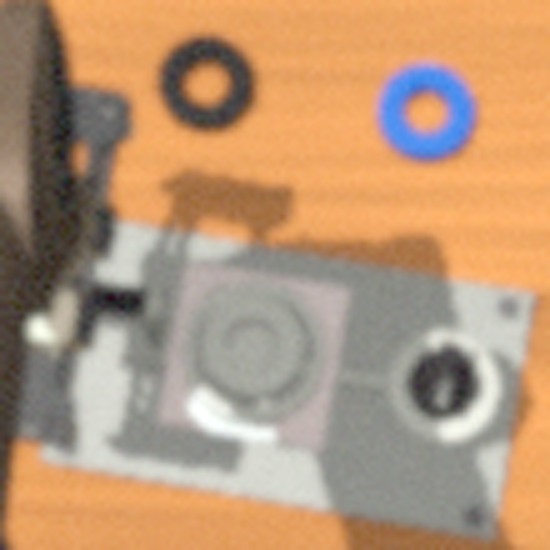

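The lever is almost upright. The tool sits about 6 mm short in x and is loaded by about 23 N upward, because the grip rolled in the pads. I'll ease both.

Call:
{"name": "jog_arm", "arguments": {"moves": [[[-2,0,2],[0,0,0],14],[[-4,1,4],[0,0,0],14],[[-5,1,5],[0,0,0],14],[[-5,1,5],[0,0,0],14],[[-5,1,5],[0,0,0],14]]}}

```text
t: 12.55
position: [0.5477, 0.164, 0.1331]
eef_rot: [0.998, -0.068, 0.002, -0.0]
force: [6.8, -1.4, -2.8]
grip_width: 0.182
```

```bash
python3 s.py; python3 - <<'E'
from h import *
yaw=-.142;o=np.array([.535,.051]);R=np.array([[np.cos(yaw),-np.sin(yaw)],[np.sin(yaw),np.cos(yaw)]])
x,y=230,120
for oo in(o,o-[.002,.0015]):
  for d in(-6,0,6):
    a=np.radians(90-d);f=lambda s,r:[*(oo+R@[r*np.cos(a),s]),.045+r*np.sin(a)]
    print(d,((proj('side',[f(.06,.1),f(.06,.06),f(.075,.1)])-[x-.5,y-.5])*5).round())
im=camera('side')[:,:,::-1]
q=im[y:y+110,x:x+110].astype(float); q=255*np.clip(q/200,0,1)**.6
cv2.imwrite('pics/jside.png',cv2.resize(q.astype(np.uint8),None,fx=5,fy=5,interpolation=cv2.INTER_CUBIC))
E
python3 s.py
```

```text
[0.54771131 0.16399778 0.13310055] -0.1355836658119955 12.55 16.745816954260977 [ 6.75546212 -1.44219765 -2.7696243 ] [-0.37049483 -1.55926707 -0.04556895]
-6 [[146. 244.]
 [152. 282.]
 [142. 231.]]
0 [[160. 241.]
 [160. 280.]
 [155. 228.]]
6 [[174. 240.]
 [168. 279.]
 [169. 226.]]
-6 [[145. 246.]
 [150. 284.]
 [140. 233.]]
0 [[158. 243.]
 [158. 282.]
 [154. 230.]]
6 [[172. 242.]
 [166. 281.]
 [167. 228.]]
[0.54769296 0.16394029 0.13307728] -0.13563049872430574 12.6 16.86702736877437 [ 6.09060478 -1.07675493 -1.23688088] [-0.32405769 -1.57021614 -0.00504898]
```

View pics/jside.png

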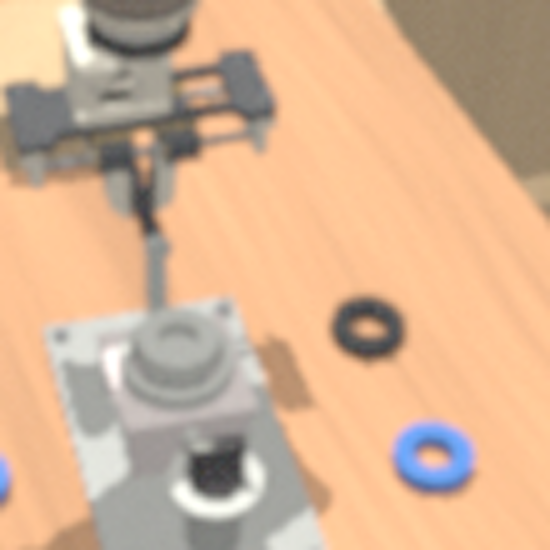

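In the side crop the arm now stands at column 157–159 from top to bottom. I predicted 158–160 for straight up, and the vertical load is gone. I'll hold briefly and check the bearing height.

Call:
{"name": "jog_arm", "arguments": {"moves": [[[0,0,0],[0,0,0],14],[[0,0,0],[0,0,0],14],[[0,0,0],[0,0,0],14],[[0,0,0],[0,0,0],14]]}}

```text
t: 13.0
position: [0.5477, 0.1639, 0.1331]
eef_rot: [0.998, -0.068, 0.002, -0.0]
force: [6.8, -0.7, -3.1]
grip_width: 0.184
```

```bash
python3 - <<'E'
from h import *
yaw=-.142;o=np.array([.534,.0502])
ims={n:camera(n)[:,:,::-1] for n in('side','top')}
for n,(x,y,w,h) in(('side',(245,170,45,45)),('top',(210,155,45,45))):
    q=ims[n][y:y+h,x:x+w].astype(float); q=255*np.clip(q/170,0,1)
    cv2.imwrite(f'pics/l{n}.png',cv2.resize(q.astype(np.uint8),None,fx=12,fy=12,interpolation=cv2.INTER_CUBIC))
    for z in(.094,.107): print(n,z,((proj(n,[*o,z])-[x-.5,y-.5])*12).round(1))
cv2.imwrite('pics/lfull.png',ims['side'])
E
python3 s.py
```

```text
side 0.094 [[246.4 234.1]]
side 0.107 [[247.2 204.8]]
top 0.094 [[252.2 294.1]]
top 0.107 [[250.4 285.5]]
[0.54773193 0.1639884  0.1331    ] -0.13552981987780796 13.1 17.10618402370458 [ 6.24674672 -0.85665539 -2.11574789] [-0.42458935 -1.59635257 -0.00425611]
```

View pics/lside.png

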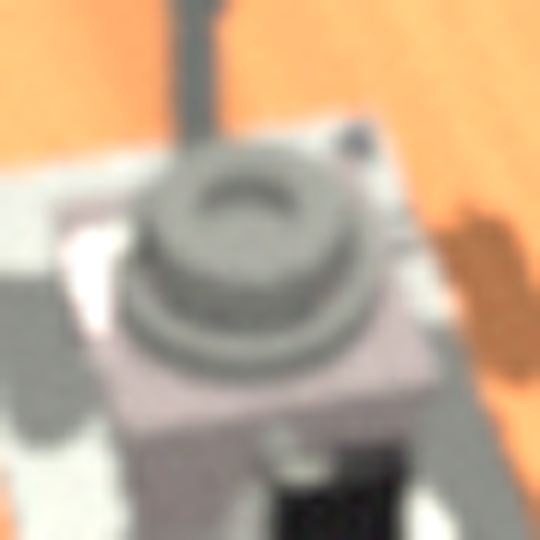

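View pics/lfull.png

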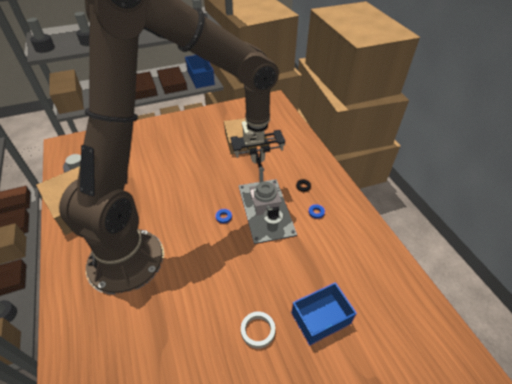

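The bearing's top face is centred at about (247,207) in the crop. The predicted row is 205 when fully lifted and 234 at rest, so it is up, level and centred in the nest. The bin and tape are where they were, and the lever is upright and held. The carton is partly hidden, but the arm never went near it.

```bash
python3 -c "
from station import *
print(sign_off())"; python3 s.py
```

```text
the job is handed in; nothing more can be done
None
the job is handed in; nothing more can be done
```

I turned the locking knob anticlockwise to its end stop, then swung the cam lever straight up. I handed the job in at about 13 s with the fingers still holding the lever there, so you can take the bearing.

- **Knob:** The turning moment jumped to about -0.67 N m at the stop. Afterwards the bar lay within a few pixels of its predicted unlocked position.
- **Lever:** The arm looks vertical in the side view, within about 0.03 rad. The fingers are closed on the grip with 35 N commanded, and the tool was still over the last readings, carrying the spring's 6–7 N.
- **Bearing:** Its top face is at crop row 207, against 205 predicted for full lift and 234 at rest. It looks level and centred.
- **Bystanders:** The bin and tape roll look unmoved. The carton was partly hidden behind the gripper in the last picture, so I did not check it fully.

- **First pinch:** My first pinch of the lever sat about 6 mm high, so I regrasped lower.
- **Swing load:** The grip then rolled in the pads during the swing and loaded the tool with about 23 N. A small correction removed that load.
- **Position offset:** The camera-based position was about 2 mm off what the gripped knob showed, and I corrected for it.
- **Opening reading:** The finger opening on the lever grip read about 17 mm, not 18. I did not find out why.

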